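Set a board guide's sprung stop screw to a setting bar

TASK

Reset the sprung stop screw on the board guide: slide the setting bar fully home up the channel against its end stop, then with the slot driver turn the screw down until the bar just drags beneath the sprung nose, lightly nipped and not jammed. Stand the driver back in its block, then draw the bar back toward the channel's mouth, dragging out from under the nose until it is clear of the whole bridge but still lying in the channel. Leave the screw at that setting and do not disturb the other things on the bench.

Things in the scene. Friction and masses are not known exactly. Their poses are not given: they have to be found in the camera images.
- board_guide: Board guide fixed to the bench. Origin on the bench; x runs up its channel away from the mouth, which faces the robot; z up. Base plate x -105 to 115 mm, 110 wide, 10 thick. Channel along x between two steel rails: 44 mm wide, floor z 10 (slippery wear strip), rails 8 wide, tops z 19, x -100 to 110, flared at the mouth. Steel end stop: face at x 105, 60 wide, top z 24.
- bore_mouth (a point): Centre of the chamfered mouth of an upright 18 mm bore in the top of the guide's dark steel bridge; at (50, 0, 70) mm in the guide's frame. The bridge crosses the channel: x 35 to 65, y -44 to 44, underside z 38, top z 70 mm. The slotted sprung screw sits down in the bore.
- setting_bar: Flat steel bar 120 x 40 x 12 mm, 0.25 kg, loose in the channel. Origin under its centre, x to its leading end. Its top stands 3 mm above the rails; slides easily (friction 0.15). A grippy rubber thumb pad 28 x 32 mm, 1 mm proud, lies on its tail, centred at x -44. In the guide's frame its origin is at x 45 mm when home on the end stop; below -25 it is clear of the bridge; do not draw it past -75.
- stop_screw (a joint): Angle of the slotted screw (rad), grows as it turns clockwise seen from above, which lowers it 8 mm a turn (1.273 mm per rad). About 0.05 N m friction; stays where left. Range 0 to 6.9. At 0 the nose is 6 mm above the bar's top; it touches the bar at 4.71. Best setting about 5.6 (nose sprung in about 1 mm, 3 N); the bar drags as wanted from about 5.05 to 6.35.
- screw_slot (a point): Floor of the slot in the screw's top end, on its axis; slot 6 mm wide (edges bevelled), 7 mm deep, right across the 16 mm screw. The point's x axis runs along the slot (along the guide's x at joint 0). Height in the guide's frame: 63 mm less 1.273 mm per rad. The screw's top is always down inside the bore, where only the driver's blade reaches.
- plunger: Brass sprung nose under the screw, 10 mm diameter, round end; pressed, it moves up into the screw against 3 N per mm, at most 4.5 mm. Origin at its lowest point.
- plunger_nose (a point): Lowest point of the sprung nose. Unloaded, its height in the guide's frame is 28 mm less 1.273 mm per rad of the screw; the bar's top there is at 22 mm.
- slot_driver: Slot screwdriver, upright, blade down in the wooden block; 130 mm long, 0.11 kg. Origin at the blade tip, z up. Blade 12 mm wide along x, 2.8 thick along y; shank 9 mm diameter; collar 31 mm diameter, underside z 45, top z 49; black hexagonal handle 27 mm across flats, z 57 to 124, flats facing +-y and every 60 degrees. Grip it about z 95, fingertips clear of the collar.
- driver_stand: Wooden block 76 x 48 x 52 mm fixed to the bench. Origin under its centre. The driver's hole is in the middle of its top: 22 mm diameter, 48 deep, chamfered 2 mm (two empty 9 mm holes at x +-27 mm). Stood home, the driver's collar rests on the block's top and its tip is at z 7 mm in the block's frame.
- temp_meter: Bystander: yellow handheld meter 118 x 66 x 30 mm lying flat. Origin under its centre.
- flux_bottle: Bystander: amber bottle 42 mm diameter, 118 mm tall, standing. Origin under its centre.
- solder_reel: Bystander: white solder reel 58 mm diameter, 47 mm tall, standing. Origin under its centre.
- wool_tin: Bystander: round black tin 68 mm diameter, 41 mm tall, of brass wool. Origin under its centre.

How it is judged:
By the outcome, as a careful person would: the job done as asked, in the order asked, and still so for the second after the job is handed in, with the robot touching nothing.
It also fails if it takes over 72 s, if anything falls off the work surface, if the arm or the gripper's body presses on something with over 40 N, if the wrist force passes 120 N, or if a joint passes its speed limit or range.

ROBOT

A 6-joint arm with a two-finger parallel gripper is mounted at the origin on a cart in front of the work surface, level with it; the furniture and walls round the work are solid. World frame = base frame: x ahead of the robot, y to its left, z up, the work surface at z = 0. Lengths are in mm, angles in rad, forces in N, time in s.
With the tool pointing down it reaches from about 350 to 775 mm from the base axis. Payload 7.3 kg.
Tool frame: the origin (TCP) lies midway between the tips of the shut fingers; the grasp point (between the pads) lies 19 mm behind it; z points along the fingers, y is the line along which they close (so a half turn about z gives the same grasp; the last joint's range is limited). The gripper opens to 92 mm and grips with 3 to 60 N. Pads are 19 mm wide; open, the fingers measure 130 mm over their backs; the gripper's body (75 mm by 190 mm) begins 47 mm behind the grasp point.
Start: joints at [-1.434, 0.342, 1.524, -0, 1.275, -0.146], TCP at [146.521, -504.159, 226.741] pointing down, gripper open.
Joint ranges: [-2.53, 2.53], [-0.77, 2.02], [0.04, 2.7], [-1, 4.14], [0.28, 2.66], [-3.11, 3.11]. Speed limits (rad/s): [2.57, 2.57, 3.14, 3.14, 3.14, 3.14].

INTERFACE

Orientations are given as [roll, pitch, yaw] about the fixed x, y, z axes, in that order (R = Rz(yaw) Ry(pitch) Rx(roll)).
In Python, from plant import * gives the robot as it stands.
- The arm moves only by the tool step_arm, never from a script. Its argument "deltas" is one flat list of numbers, 5 for each row, row after row: the shift along the world's x, y, z in mm, then the turn about the world's z in degrees, then the finger opening in mm, from 0 to 91.8. In form: [tx, ty, tz, turn, gripper, tx, ty, tz, turn, gripper, ...]. A call has exactly 10 rows; each row shifts and turns the commanded pose from where the row before left it; what a row does not reach is not made up. A row lasts 1/8 s, in which the tool goes at most 62.5 mm and 10.7 degrees, less where a joint would pass 70% of its speed; a pose out of reach is approached as far as the arm can. A call is refused whole if a number of a shift passes 62.5 or a number of a turn 10.7, either way. A call with a gripper value outside its range is refused whole. The fingers move at their own pace and stop on an object; the grip force is fixed at half the most. Time passes only in rows, so rows that do not move let the fingers close, or fill a call up. It gives the time, the measured TCP pose, the force, the opening and the grip force at its end, in the units of the state.
- get_obs(): the state, without advancing time (a new reading comes with each control period).
- capture(name): name is "scene" or "top"; returns the picture (384x512x3 uint8, red, green, blue); there is no depth.
- camera_params(name): a dict with "mtx" (3x3 intrinsics, pixels), "rvec" (rotation vector, rad) and "tvec" (3), from world to camera coordinates, as OpenCV has them. Camera axes: x right, y down, z forward; pixel columns grow to the right and rows downward; lengths in mm; the calibration is good to about 2 mm. A picture is of the moment at which its call begins. camera_params takes no time and is no camera call.
- close_job(): hands the job in; it is judged then, once.
The state is a dict: "time": time; "joint_positions": joint angles; "dq": joint speeds; "tau": joint torques, N m; "tool_pos": TCP position; "tcp_rot": TCP orientation; "contact_force": force on the tool from outside, world axes, zero at the start; "moment": the same for the moment, N m; "grip_width": finger opening in mm; "finger_force": force on a finger pad.
Only numpy, scipy, OpenCV 4.12 (cv2) and the standard library are available. Lean on these libraries where they do the work, as an engineer would, in place of code of your own. Each camera call takes 0.05 s, during which the arm holds its last target. There are 200 camera calls.

## Working session

There is one attempt and no reset: what is moved stays moved. The work goes in short steps, Python scripts to look and compute and a tool call to move; the robot and the scene stay as the last step left them, time stands still between calls to the robot, and variables do not carry over. Pictures are saved under pics/ and viewed, at most 10 in all, crops included, and the job is handed in when it is done.

Besides the shell and the picture viewer there is one more tool, called after ">>>" as name(argument=value, ...) on one line, values as JSON. step_arm: Moves the arm, as the interface text tells. Its arguments: {"type":"object","properties":{"deltas":{"type":"array","items":{"type":"number"}}},"required":["deltas"]}

```bash
ls; mkdir -p pics; python3 - <<'E'
from plant import *
import cv2,numpy as np
o=get_obs(); print(o)
for n in("scene","top"):
    p=camera_params(n); R=cv2.Rodrigues(np.array(p["rvec"],float))[0]; print(n,p,(-R.T@np.ravel(p["tvec"])).round(1))
    im=capture(n)[:,:,::-1]; cv2.imwrite(f"pics/{n}0.png",im)
E
```

```text
pics
{'time': 0.0, 'joint_positions': array([-1.43401847e+00,  3.42716278e-01,  1.52503892e+00, -1.16846995e-06,
        1.27541039e+00, -1.46007924e-01]), 'dq': array([ 0.0011618 ,  0.0007214 , -0.00016552,  0.0016012 ,  0.00028509,
        0.00067786]), 'tau': array([ 1.15811695e-04, -4.31243598e+01, -2.44211608e+01,  7.18395668e-02,
        5.60213474e-02, -1.16346532e-04]), 'tool_pos': array([ 146.45065941, -503.72087062,  226.04067601]), 'tcp_rot': array([-3.14003630e+00, -2.27739343e-04,  2.82785945e-01]), 'contact_force': array([-1.09210026, -0.36372293, -0.73562387]), 'moment': array([ 0.04492099,  0.04970919, -0.05568911]), 'finger_force': 0.0, 'grip_width': 92.10492786983572}
scene {'mtx': array([[434.82567613,   0.        , 261.13621399],
       [  0.        , 434.82567613, 193.5981663 ],
       [  0.        ,   0.        ,   1.        ]]), 'rvec': array([ 0.94185979, -2.32449203,  1.22269096]), 'tvec': array([447.16735518, 299.279551  , 751.81547396])} [  7.9 634.3 672.5]
top {'mtx': array([[374.44621413,   0.        , 259.39389442],
       [  0.        , 374.44621413, 188.20494753],
       [  0.        ,   0.        ,   1.        ]]), 'rvec': array([ 2.18153795, -2.12541462,  0.15492633]), 'tvec': array([-27.96706276, 593.73676268, 926.98154502])} [462.2  -7.6 999.5]
```

View pics/scene0.png

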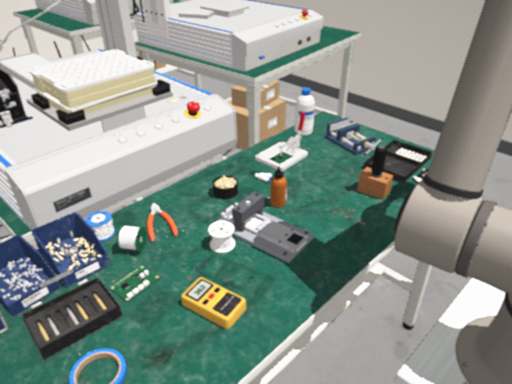

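View pics/top0.png

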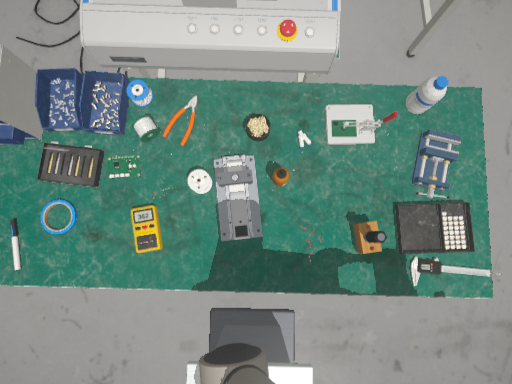

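The overview shows the guide near top-pixel (240,197), its bridge near (236,172), and the driver in its block near (370,237). I'll crop both views at higher magnification and check the projections.

```bash
cat > h.py <<'E'
import cv2,numpy as np
from plant import *
def cam(n):
    p=camera_params(n); R=cv2.Rodrigues(np.array(p["rvec"],float))[0]; return np.array(p["mtx"]),R,np.ravel(p["tvec"]).astype(float)
def proj(n,P):
    K,R,t=cam(n); q=(np.atleast_2d(P)@R.T+t)@K.T; return q[:,:2]/q[:,2:]
def ray(n,uv):
    K,R,t=cam(n); d=R.T@np.linalg.solve(K,np.r_[uv,1.]); return -R.T@t,d
def onz(n,uv,z):
    c,d=ray(n,uv); return c+d*(z-c[2])/d[2]
def tri(a,b):
    "a top uv, b scene uv -> point, gap"
    c1,d1=ray("top",a); c2,d2=ray("scene",b)
    d1/=np.linalg.norm(d1); d2/=np.linalg.norm(d2)
    s=np.linalg.lstsq(np.c_[d1,-d2],c2-c1,rcond=None)[0]
    p,q=c1+s[0]*d1,c2+s[1]*d2; return (p+q)/2,np.linalg.norm(p-q)
E
python3 - <<'E'
from h import *
for n in("top","scene"): print(n,proj(n,[[146,-504,226],[0,0,0],[450,0,0],[450,100,0]]).round(0).tolist())
t=cv2.imread("pics/top0.png"); s=cv2.imread("pics/scene0.png")
def crop(im,u,v,w,h,k): return cv2.resize(im[v:v+h,u:u+w],None,fx=k,fy=k,interpolation=cv2.INTER_CUBIC)
a=crop(t,205,145,66,100,6); b=crop(t,340,210,64,50,6)
c=np.zeros((600,784,3),np.uint8); c[:600,:396]=a; c[:300,400:784]=b
cv2.imwrite("pics/c1.png",c)
a=crop(s,215,180,105,85,5); b=crop(s,345,140,50,60,5)
c=np.zeros((425,780,3),np.uint8); c[:425,:525]=a; c[:300,530:780]=b
cv2.imwrite("pics/c2.png",c)
E
```

```text
top [[508.0, 411.0], [248.0, 428.0], [253.0, 244.0], [215.0, 243.0]]
scene [[561.0, 129.0], [520.0, 367.0], [315.0, 246.0], [286.0, 268.0]]
```

View pics/c1.png

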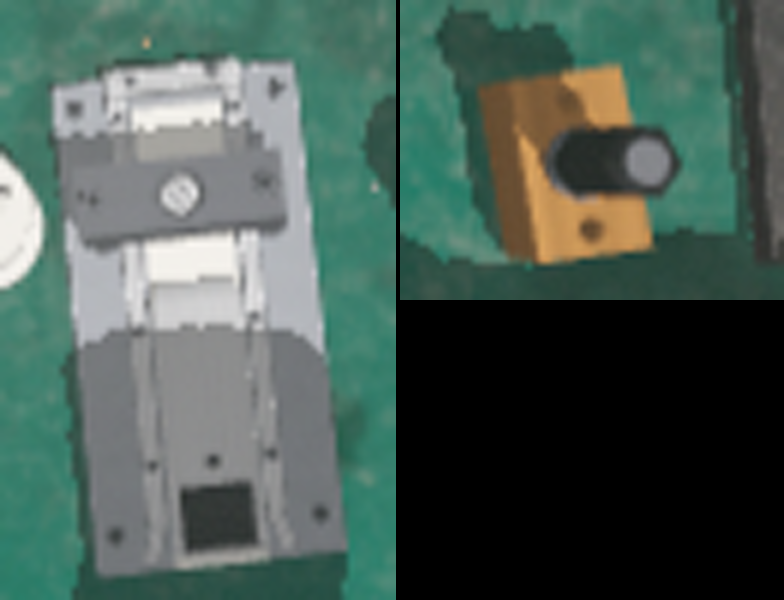

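View pics/c2.png

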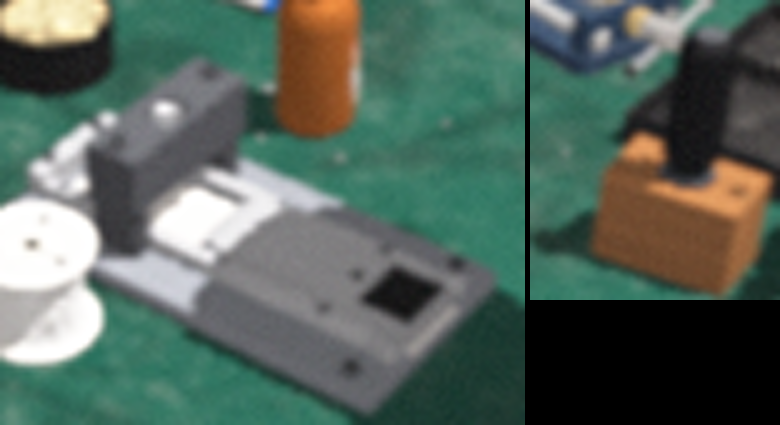

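The c1 crop shows the plate corners at about (52,88), (296,62), (346,550) and (97,576), with the slotted screw at (180,194). The black pad is at (218,517) and the driver's top is at (648,160). In c2 the screw is at (166,110), the pad near (402,292), and the driver's top near (710,40). Next I'll refine these with masks.

```bash
python3 - <<'E'
from h import *
t=cv2.imread("pics/top0.png"); s=cv2.imread("pics/scene0.png")
def big(m,seed):
    n,l,st,c=cv2.connectedComponentsWithStats(m.astype(np.uint8)); k=l[seed[1],seed[0]]; return (l==k).astype(np.uint8),st[k],c[k]
def hsv(i): return [a.astype(int) for a in cv2.split(cv2.cvtColor(i,cv2.COLOR_BGR2HSV))]
H,S,V=hsv(t)
# plate
m,st,c=big((S<75),(222,230)); print("plate",st)
cs=max(cv2.findContours(m,0,1)[0],key=cv2.contourArea); q=cv2.approxPolyDP(cs,5,True)[:,0]; print(q.tolist())
r=cv2.minAreaRect(cs); print(r, [onz("top",p,10)[:2].round(1).tolist() for p in cv2.boxPoints(r)])
# pad
for n,im,seed in(("top",t,(241,231)),("scene",s,(295,238))):
    h,sa,v=hsv(im); m,st,c=big(v<70 if n=="top" else v<55,seed); print("pad",n,st,c,onz(n,c,23).round(1))
# stand
for n,im,seed in(("top",t,(377,246)),("scene",s,(370,185))):
    h,sa,v=hsv(im); m,st,c=big((h<20)&(sa>100)&(v>60),seed)
    cs=max(cv2.findContours(m,0,1)[0],key=cv2.contourArea); print("stand",n,st,cv2.approxPolyDP(cs,2.5,True)[:,0].tolist())
# bore / driver top
print("bore tri",tri((205+180.5/6-.5,145+194.5/6-.5),(215+166.5/5-.5,180+110.5/5-.5)))
print("drv tri",tri((340+248.5/6-.5,210+160.5/6-.5),(345+180.5/5-.5,140+38/5-.5)))
a=[cv2.resize(i[v:v+24,u:u+24],(390,390),interpolation=cv2.INTER_CUBIC) for i,u,v in((t,223,165),(t,362,226))]
cv2.imwrite("pics/c3.png",np.hstack(a))
E
```

```text
plate [ 213  154   50   88 3562]
[[214, 156], [221, 240], [262, 236], [253, 155]]
((236.94520568847656, 195.9794464111328), (86.62665557861328, 42.50202178955078), 83.9909896850586) [[685.1, 119.4], [700.5, 5.8], [470.1, -24.4], [455.8, 85.8]]
pad top [235 226  12  11 111] [240.82882883 230.52252252] [484.8  32.7  23. ]
pad scene [288 234  14  10  82] [294.67073171 238.35365854] [484.1  32.6  23. ]
stand top [353 221  29  33 552] [[374, 221], [353, 225], [357, 249], [362, 253], [381, 250], [379, 242], [369, 244], [363, 238], [366, 231], [377, 230]]
stand scene [357 166  37  33 754] [[366, 166], [360, 174], [357, 188], [382, 198], [390, 190], [393, 175], [382, 171], [379, 178], [370, 175], [371, 167]]
bore tri (array([617.45036872,  50.91913611,  69.59362728]), np.float64(0.41061046566200976))
drv tri (array([ 477.54886311, -293.57415099,  135.40231916]), np.float64(0.4096981134017292))
```

View pics/c3.png

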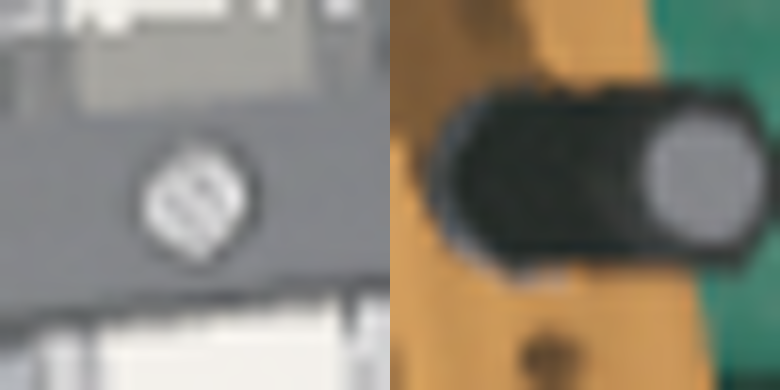

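c3 shows the screw centred near (195,198), with its slot running from upper-left to lower-right. It also shows the hex handle with flats facing roughly ±x. Measured positions: bore (617.5, 50.9, 69.6), guide yaw about 7.8°, bar origin at guide x ≈ -40. The bar push comes first, with shut fingers behind the bar's tail.

>>> step_arm(deltas=[42,44,0,8.2,0,42,44,0,8.2,0,42,44,0,8.2,0,42,44,0,8.2,0,42,44,0,8.2,0,14,60,0,8.2,0,14,60,0,8.2,0,14,60,0,8.2,0,14,60,0,8.2,0,14,60,0,8.0,0])

```text
time: 1.35
tool_pos: [426.6, 17.8, 226.7]
tcp_rot: [3.141, 0.0, 1.715]
contact_force: [-0.1, -1.0, -0.4]
grip_width: 1.3
finger_force: 0.0
```

>>> step_arm(deltas=[-2,6,-50,-0.4,0,0,0,-60,0,0,0,0,-50,0,0,0,0,-30,0,0,0,0,-15,0,0,0,0,-6,0,0,10,1.4,0,0,0,10,1.4,0,0,0,6,0.8,0,0,0,5,0.7,0,0,0])

```text
time: 2.6
tool_pos: [456.2, 26.2, 16.1]
tcp_rot: [3.141, 0.0, 1.704]
contact_force: [-1.2, 0.2, -0.6]
grip_width: 0.7
finger_force: 0.0
```

>>> step_arm(deltas=[6,2,0,0,0,8,2,0,0,0,9,2,0,0,0,9,1.3,0,0,0,9,1.2,0,0,0,9,1.2,0,0,0,7,1,0,0,0,5,0.7,0,0,0,3,0.4,0,0,0,2,0.3,0,0,0])

```text
time: 3.85
tool_pos: [522.5, 38.2, 15.7]
tcp_rot: [-3.141, -0.0, 1.703]
contact_force: [-0.9, -0.6, 0.5]
grip_width: 0.4
finger_force: 0.2
```

```bash
python3 - <<'E'
from h import *
o=get_obs(); print(o["tool_pos"],o["contact_force"])
im=np.mean([capture("top").astype(float) for _ in range(4)],0)[:,:,::-1]
np.save("avg1.npy",im); im=im.clip(0,255).astype(np.uint8)
a=cv2.resize(im[145:245,205:271],None,fx=6,fy=6,interpolation=cv2.INTER_CUBIC)
b=cv2.resize(im[166:184,226:244],(396,396),interpolation=cv2.INTER_CUBIC)
c=np.zeros((600,792,3),np.uint8); c[:,:396]=a; c[:396,396:]=b; cv2.imwrite("pics/c4.png",c)
E
```

```text
[522.48447113  38.24856377  15.6882791 ] [-0.85988592 -0.60358876  0.48921134]
```

View pics/c4.png

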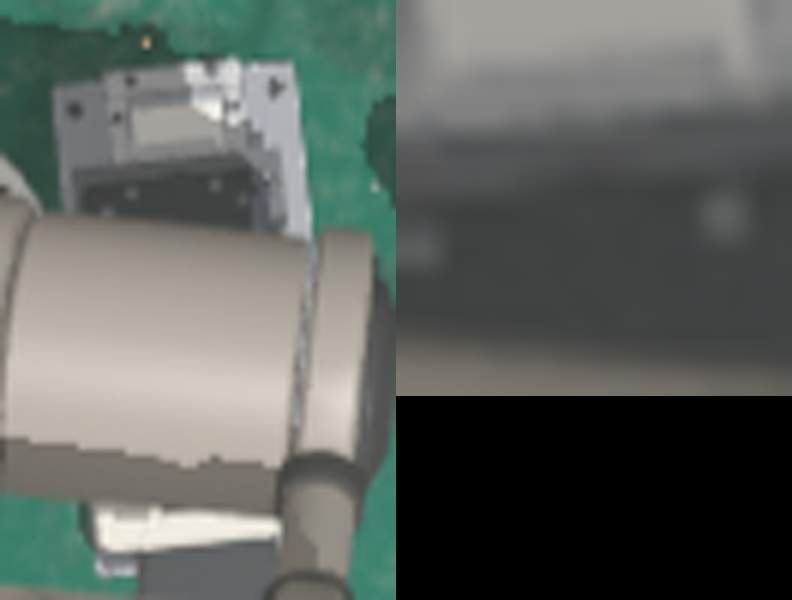

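The arm hides the screw in c4, so I'll read the slot later. Next I push on until the end stop is felt.

>>> step_arm(deltas=[2,0.3,0,0,0,2,0.3,0,0,0,2,0.3,0,0,0,1,0.1,0,0,0,1,0.1,0,0,0,1,0.1,0,0,0,1,0.1,0,0,0,1,0.1,0,0,0,0.5,0.1,0,0,0,0.5,0.1,0,0,0])

```text
time: 5.3
tool_pos: [534.5, 39.8, 15.8]
tcp_rot: [3.142, 0.0, 1.703]
contact_force: [0.2, -0.1, 0.2]
grip_width: 0.5
finger_force: 0.3
```

>>> step_arm(deltas=[1,0.1,0,0,0,1,0.1,0,0,0,1,0.2,0,0,0,1,0.1,0,0,0,1,0.1,0,0,0,0.5,0.1,0,0,0,0.5,0.1,0,0,0,0.5,0.1,0,0,0,0.5,0,0,0,0,0.5,0,0,0,0])

```text
time: 6.55
tool_pos: [542.1, 40.7, 15.7]
tcp_rot: [3.141, 0.0, 1.703]
contact_force: [-0.4, -0.7, -0.3]
grip_width: 0.6
finger_force: 0.3
```

>>> step_arm(deltas=[1,0.1,0,0,0,1,0.1,0,0,0,1,0.2,0,0,0,1,0.1,0,0,0,1,0.1,0,0,0,0.5,0.1,0,0,0,0.5,0.1,0,0,0,0.5,0.1,0,0,0,0.5,0,0,0,0,0.5,0,0,0,0])

```text
time: 7.8
tool_pos: [545.5, 41.4, 15.4]
tcp_rot: [-3.133, -0.001, 1.704]
contact_force: [-14.3, -3.4, 11.3]
grip_width: 0.0
finger_force: 9.0
```

The end stop is felt at 14 N with the TCP at x 545.5, so the bar is home. I'll back off, lift, and go toward the driver.

>>> step_arm(deltas=[-14,-2,0,0,0,-10,-1.4,30,0,20,0,0,60,0,70,0,0,60,0,91,0,-20,55,0,91,-10,-60,0,0,91,-10,-60,0,0,91,-10,-60,0,0,91,-10,-60,0,0,91,-8,-60,0,0,91])

```text
time: 9.05
tool_pos: [477.3, -283.9, 221.0]
tcp_rot: [3.14, 0.001, 1.703]
contact_force: [1.4, -1.0, 0.4]
grip_width: 85.8
finger_force: 0.0
```

```bash
python3 - <<'E'
from h import *
o=get_obs(); print(o["tool_pos"],o["contact_force"],o["tcp_rot"])
im=np.mean([capture("top").astype(float) for _ in range(5)],0)[:,:,::-1]
np.save("avg2.npy",im); t0=cv2.imread("pics/top0.png")
im=im.clip(0,255).astype(np.uint8)
a=cv2.resize(im[145:245,205:271],None,fx=5,fy=5,interpolation=cv2.INTER_CUBIC)
g=cv2.resize(im[164:182,226:244],(450,450),interpolation=cv2.INTER_CUBIC)
c=np.zeros((500,785,3),np.uint8); c[:,:330]=a; c[:450,335:]=g; cv2.imwrite("pics/c5.png",c)
print(im[166:181,228:243,1])
E
```

```text
[ 477.27601203 -283.85721792  221.0456897 ] [ 1.35356132 -1.04517246  0.43557349] [3.14027848e+00 8.78478195e-04 1.70334698e+00]
[[192 192 204 192 193 192 191 195 192 190 136 146 191 170 133]
 [137 145 188 136 137 137 135 138 136 138 137 138 136 137 139]
 [137 137 136 136 137 137 135 138 137 138 137 137 136 135 132]
 [136 137 136 137 138 138 136 138 137 137 137 137 136 134 122]
 [136 137 136 137 137 137 137 137 137 136 136 136 135 135 137]
 [135 137 135 135 135 135 134 134 133 133 132 133 132 132 131]
 [133 132 133 133 133 132 131 130 130 131 131 131 131 131 131]
 [131 131 131 132 128 126 133 125 119 124 129 130 131 131 131]
 [133 133 132 129 122 130 157 165 151 109 121 133 132 132 132]
 [133 133 131 123 132 174 185 198 206 148 110 131 133 132 132]
 [133 133 129 124 179 200 204 171 205 208 103 126 133 132 131]
 [133 133 127 126 207 183 200 206 193 219 111 126 132 131 131]
 [133 133 128 126 202 206 185 204 205 165 103 128 132 132 131]
 [133 133 133 128 146 195 200 190 188 124 118 133 132 132 132]
 [134 133 133 131 119 126 159 175 117 122 132 132 132 132 131]]
```

View pics/c5.png

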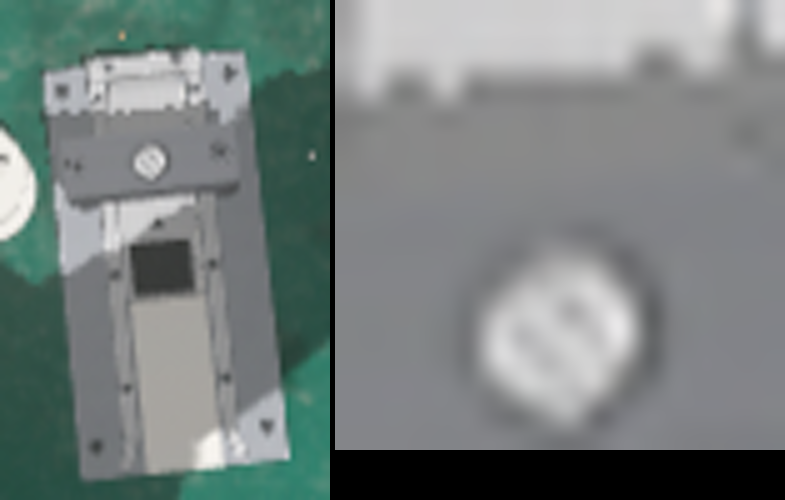

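c5 shows the bar home, with the pad at (162,265) against the bridge's near side. The slot lies at about 45° in the image, running down-right through (565,335), so joint ≈ 143° (2.5 rad). Next, a numeric check of the hex handle's angle.

```bash
python3 - <<'E'
from h import *
t=cv2.imread("pics/top0.png"); k=10
u0,v0=360,222; c=cv2.resize(t[v0:v0+30,u0:u0+34],None,fx=k,fy=k,interpolation=cv2.INTER_CUBIC)
hs=cv2.cvtColor(c,cv2.COLOR_BGR2HSV); g=c.max(2)
m=((g<75)|((hs[:,:,1]<50)&(g<160))).astype(np.uint8)
n,l,st,ce=cv2.connectedComponentsWithStats(m); i=l[int((236.3-v0+.5)*k),int((380.8-u0+.5)*k)]; m=(l==i).astype(np.uint8)
ct=max(cv2.findContours(m,0,1)[0],key=cv2.contourArea)[:,0].astype(float)
uv=(ct+.5)/k-.5+[u0,v0]
W=np.array([onz("top",p,131)[:2] for p in uv])-[477.5,-293.6]
a=np.degrees(np.arctan2(W[:,1],W[:,0])); r=np.hypot(*W.T)
for b in range(-180,180,10):
    s=(a>=b-5)&(a<b+5)
    if s.any(): print(b,r[s].mean().round(1),end="; ")
E
```

```text
-180 14.3; -170 13.0; -160 13.5; -150 13.2; -140 12.4; -130 12.0; -120 12.2; -110 12.6; -100 13.2; -90 13.1; -80 12.1; -70 11.6; -60 11.2; -50 11.9; -40 12.6; -30 13.1; -20 12.5; -10 11.8; 0 12.2; 10 12.5; 20 13.7; 30 13.4; 40 15.2; 50 17.3; 60 22.6; 70 30.4; 80 35.4; 90 37.5; 100 37.3; 110 34.2; 120 26.5; 130 19.5; 140 16.3; 150 13.9; 160 12.6; 170 12.4;
```

>>> step_arm(deltas=[0,-5,0,-5.3,91,0,-4.7,-40,-5.3,91,0,0,-40,0,91,0,0,-35,0,91,0,0,-15,0,91,0,0,-8,0,91,0,0,0,0,50,0,0,0,0,20,0,0,0,0,20,0,0,0,0,20])

```text
time: 10.55
tool_pos: [477.7, -291.7, 83.2]
tcp_rot: [3.141, 0.0, 1.518]
contact_force: [-0.7, -0.8, 0.7]
grip_width: 55.6
finger_force: 0.0
```

>>> step_arm(deltas=[0,-1.5,0,0,20,0,0,0,0,20,0,0,0,0,15,0,0,0,0,15,0,0,0,0,15,0,0,0,0,15,0,0,0,0,15,0,0,0,0,15,0,0,0,0,15,0,0,0,0,15])

```text
time: 11.8
tool_pos: [477.5, -293.0, 82.7]
tcp_rot: [3.142, -0.0, 1.518]
contact_force: [-0.4, -0.3, -0.5]
grip_width: 26.6
finger_force: 30.0
```

Gripped at 26.6 mm across flats. Next I lift it and look at the blade.

>>> step_arm(deltas=[0,0,10,0,15,0,0,20,0,15,0,0,30,0,15,0,0,30,0,15,0,0,30,0,15,0,0,20,0,15,10,50,0,0,15,10,50,0,0,15,10,50,0,0,15,0,0,0,0,15])

```text
time: 13.05
tool_pos: [507.7, -139.7, 223.5]
tcp_rot: [3.141, -0.001, 1.523]
contact_force: [-0.8, -0.4, -2.0]
grip_width: 26.9
finger_force: 30.0
```

```bash
python3 - <<'E'
from h import *
o=get_obs(); p=o["tool_pos"]; print(p,o["contact_force"],o["tcp_rot"])
im=np.mean([capture("scene").astype(float) for _ in range(6)],0)[:,:,::-1]; np.save("avg3.npy",im)
im=im.clip(0,255).astype(np.uint8)
tip=p-[0,0,75.7]; q=proj("scene",[tip,tip+[0,0,45],tip+[0,0,100]]); print(q)
u,v=int(q[0,0])-25,int(q[0,1])-45
cv2.imwrite("pics/c6.png",cv2.resize(im[v:v+60,u:u+50],None,fx=10,fy=10,interpolation=cv2.INTER_CUBIC)); print(u,v)
E
```

```text
[ 507.73498935 -139.70177613  223.48299557] [-0.78067297 -0.4196369  -2.03749004] [ 3.14123137e+00 -7.26280447e-04  1.52310330e+00]
[[336.20377131 160.38740591]
 [338.08801832 143.69182304]
 [340.52341876 122.11268311]]
311 115
```

View pics/c6.png

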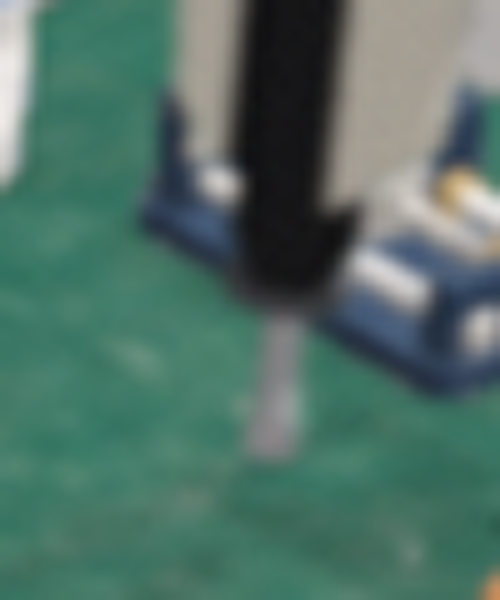

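The blade shows broad in c6, about 55 px wide at (272,458) against about 38 px for the shank. So the blade lies across the view at about 27°, which makes blade angle = tool yaw − 60°. Next I move over the bore.

>>> step_arm(deltas=[24,45,0,5,15,26,45,0,5,15,26,45,0,5,15,22,40,0,4.7,15,12,18,0,0,15,0,0,-20,0,15,0,0,-18,0,15,0,0,0,0,15,0,0,0,0,15,0,0,0,0,15])

```text
time: 14.6
tool_pos: [618.0, 49.6, 185.7]
tcp_rot: [3.14, 0.001, 1.862]
contact_force: [1.0, 0.5, -0.7]
grip_width: 26.6
finger_force: 30.0
```

```bash
python3 - <<'E'
from h import *
im=np.mean([capture("scene").astype(float) for _ in range(5)],0)[:,:,::-1]; np.save("avg4.npy",im)
o=get_obs(); p=o["tool_pos"]; print(p,o["contact_force"],o["tcp_rot"],o["joint_positions"])
im=im.clip(0,255).astype(np.uint8)
tip=p-[0,0,75.7]; print(proj("scene",[tip,tip+[0,0,45],[617.5,50.9,70]]))
s=cv2.imread("pics/scene0.png")
a=[cv2.resize(i[175:225,225:275],(390,390),interpolation=cv2.INTER_CUBIC) for i in(s,im)]
cv2.imwrite("pics/c7.png",np.hstack(a))
E
```

```text
[617.60505595  50.02155483 185.08816467] [ 0.94741418  0.16495477 -0.5525144 ] [3.14100895e+00 2.11794754e-04 1.86225763e+00] [-4.27936534e-02  5.47934877e-01  1.30920761e+00 -8.94749455e-06
  1.28382929e+00 -3.34252493e-01]
[[247.81959728 187.55142508]
 [247.47758355 171.0922555 ]
 [247.87292203 201.46526179]]
```

View pics/c7.png

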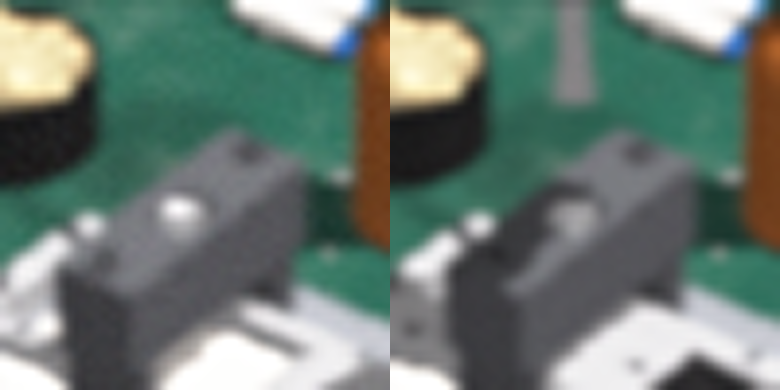

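c7 shows the tip at pixel (248.0,187.6), against (247.8,187.6) predicted, and the screw at (247.8,201.7), so they are aligned within about 1 mm. Now I insert the blade.

>>> step_arm(deltas=[-0.4,0.7,-15,0,15,0,0,-15,0,15,0,0,-6,0,15,0,0,-2,0,15,0,0,-1,0,15,0,0,-1,0,15,0,0,-1,0,15,0,0,-1,0,15,0,0,-1,0,15,0,0,0,0,15])

```text
time: 16.1
tool_pos: [617.1, 50.8, 141.7]
tcp_rot: [-3.142, -0.0, 1.862]
contact_force: [-0.4, -0.9, -0.8]
grip_width: 26.9
finger_force: 30.0
```

>>> step_arm(deltas=[0,0,-1,0,15,0,0,-1,0,15,0,0,-0.7,0,15,0,0,-0.7,0,15,0,0,-0.6,0,15,0,0,-0.6,0,15,0,0,-0.5,0,15,0,0,-0.5,0,15,0,0,-0.3,0,15,0,0,0,0,15])

```text
time: 17.35
tool_pos: [617.2, 50.7, 135.9]
tcp_rot: [3.141, 0.0, 1.862]
contact_force: [0.6, -1.8, -0.8]
grip_width: 26.8
finger_force: 30.0
```

The tip is 6.6 mm below the screw's top with no force, so the blade is in the slot. Now I turn it clockwise, following the screw down.

>>> step_arm(deltas=[0,0,0,-9.6,15,0,0,0,-9.6,15,0,0,-0.2,-9.6,15,0,0,-0.2,-9.6,15,0,0,-0.2,-9.6,15,0,0,-0.2,-9.6,15,0,0,-0.2,-9.6,15,0,0,-0.2,-9.6,15,0,0,-0.2,-9.6,15,0,0,-0.2,-9.6,15])

```text
time: 18.6
tool_pos: [617.0, 51.7, 134.3]
tcp_rot: [-3.14, -0.0, 0.181]
contact_force: [0.7, 2.5, 0.2]
grip_width: 26.8
finger_force: 30.0
```

```bash
python3 -c "
from h import *
o=get_obs(); print(o['tool_pos'],o['contact_force'],o['moment'],o['tcp_rot'],o['joint_positions'])"
```

```text
[616.95539811  51.65581093 134.27276805] [0.72991822 2.52589208 0.2417223 ] [ 0.77462455 -0.00117726  0.10686081] [-3.14010621e+00 -8.85842293e-06  1.81441450e-01] [-0.04093701  0.59268868  1.37737628  0.00157552  1.17184733  1.34780562]
```

>>> step_arm(deltas=[0,0,-0.2,-10,15,0,0,-0.2,-10,15,0,0,-0.2,-10,15,0,0,-0.2,-10,15,0,0,-0.2,-10,15,0,0,-0.2,-10,15,0,0,-0.2,-10,15,0,0,-0.2,-10,15,0,0,-0.2,-10,15,0,0,0,-5,15])

```text
time: 19.85
tool_pos: [618.8, 52.0, 132.7]
tcp_rot: [-3.137, 0.001, -1.475]
contact_force: [5.5, 2.4, -3.6]
grip_width: 27.0
finger_force: 30.0
```

```bash
python3 -c "
from h import *
o=get_obs(); print(o['tool_pos'],o['contact_force'],o['moment'],o['tcp_rot'],o['joint_positions'])"
```

```text
[618.80579723  51.95145134 132.66542762] [ 5.4951968   2.38767888 -3.64401551] [ 0.80425244 -1.28532788  0.0563223 ] [-3.13732408e+00  1.46130148e-03 -1.47480241e+00] [-4.06327021e-02  5.95098847e-01  1.37776489e+00  2.20869126e-03
  1.16470003e+00  3.00410075e+00]
```

>>> step_arm(deltas=[0,0,6,0,15,0,0,15,0,15,0,0,35,0,15,0,0,35,0,15,-24,-40,0,-4,15,-26,-45,0,-4,15,-26,-45,0,0,15,-24,-45,0,0,15,-15,-55,0,0,15,-15,-55,0,0,15])

```text
time: 21.1
tool_pos: [486.2, -235.7, 224.9]
tcp_rot: [-3.141, -0.0, -1.61]
contact_force: [0.2, -0.1, -0.7]
grip_width: 26.6
finger_force: 30.0
```

```bash
python3 - <<'E'
from h import *
im=np.mean([capture("top").astype(float) for _ in range(4)],0)[:,:,::-1]
sc=np.mean([capture("scene").astype(float) for _ in range(3)],0)[:,:,::-1]
o=get_obs(); p=o["tool_pos"]; print(p,o["tcp_rot"],o["contact_force"])
a=cv2.resize(im[145:245,205:271],None,fx=5,fy=5,interpolation=cv2.INTER_CUBIC)
g=cv2.resize(im[164:182,226:244],(450,450),interpolation=cv2.INTER_CUBIC)
tip=p-[0,0,75.7]; q=proj("scene",[tip])[0]; print(q); u,v=int(q[0])-20,int(q[1])-40
c=np.zeros((600,790,3),np.uint8); c[:500,:330]=a; c[:450,335:785]=g; cv2.imwrite("pics/c8.png",c.clip(0,255).astype(np.uint8))
b=cv2.resize(sc[v:v+50,u:u+40],None,fx=10,fy=10,interpolation=cv2.INTER_CUBIC); cv2.imwrite("pics/c9.png",b)
E
```

```text
[ 487.41029234 -232.9699093   223.85527576] [-3.14147346e+00  3.25953208e-04 -1.60920579e+00] [ 5.31128298e-01  8.89929782e-04 -1.13545626e+00]
[365.06633623 149.60166406][ WARN:0@8.403] global loadsave.cpp:1063 imwrite_ Unsupported depth image for selected encoder is fallbacked to CV_8U.
```

View pics/c8.png

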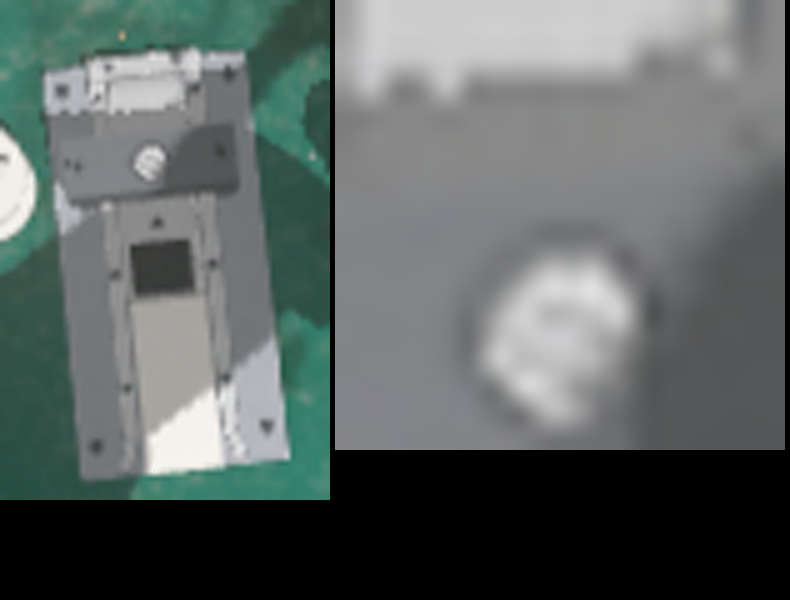

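c8 shows the bar still home. The slot now looks flatter, with dark edges near (520–600,315) and (515–600,360), which suggests the screw may be a little short of target. That was my last picture view, so I'll quantify it from the pixels.

```bash
python3 - <<'E'
from h import *
cur=np.mean([capture("top").astype(float) for _ in range(10)],0)[:,:,::-1]; np.save("avg5.npy",cur)
old=np.load("avg2.npy")
def ori(im,name):
    k=16; g=im[164:186,224:246].mean(2)
    m=(cv2.resize(g,None,fx=k,fy=k,interpolation=cv2.INTER_CUBIC)>150)
    n,l,st,ce=cv2.connectedComponentsWithStats(m.astype(np.uint8)); 
    for i in range(1,n):
        pass
    big=cv2.resize(g,None,fx=k,fy=k,interpolation=cv2.INTER_CUBIC)
    # disc centre: projected screw centre
    c=(proj("top",[617.1,50.75,66])[0]-[224,164]+.5)*k
    yy,xx=np.mgrid[:big.shape[0],:big.shape[1]]
    for R in(2.0,2.4,2.8):
        w=(np.hypot(xx-c[0],yy-c[1])<R*k)
        gx=cv2.Sobel(big,-1,1,0,ksize=5);gy=cv2.Sobel(big,-1,0,1,ksize=5)
        J=[(gx*gx)[w].sum(),(gx*gy)[w].sum(),(gy*gy)[w].sum()]
        a=.5*np.degrees(np.arctan2(2*J[1],J[0]-J[2]))+90 # stripe direction in image
        coh=np.hypot(J[0]-J[2],2*J[1])/(J[0]+J[2])
        print(name,R,"slope down-right deg",(a+90)%180-90,"coh",round(coh,2))
    print(g[7:18,5:19].astype(int))
ori(old,"old");ori(cur,"cur")
E
```

```text
old 2.0 slope down-right deg 55.50107593302877 coh 0.52
old 2.4 slope down-right deg 85.07095174935307 coh 0.1
old 2.8 slope down-right deg -74.900513022041 coh 0.16
[[136 136 135 135 135 135 135 134 134 133 134 133 132 132]
 [134 134 133 133 132 131 131 130 131 132 132 132 131 132]
 [132 132 132 129 126 134 126 119 125 130 131 132 131 132]
 [133 133 129 123 130 157 165 151 110 122 133 133 132 133]
 [134 132 123 132 175 185 198 206 148 110 132 133 132 132]
 [133 129 124 180 200 204 172 206 209 102 126 132 133 132]
 [132 127 127 207 184 200 206 194 219 111 126 132 132 132]
 [133 128 126 202 206 185 204 205 165 103 128 133 133 133]
 [134 133 128 146 195 199 190 188 124 118 134 133 134 134]
 [134 134 132 120 126 159 175 118 123 133 133 133 133 133]
 [133 133 133 132 127 123 122 123 134 134 131 129 129 129]]
cur 2.0 slope down-right deg -50.31730317997631 coh 0.27
cur 2.4 slope down-right deg -60.098538041526695 coh 0.32
cur 2.8 slope down-right deg -75.3520068047444 coh 0.28
[[136 136 135 135 134 134 134 133 133 133 130 100  87  86]
 [133 133 133 132 131 131 130 130 131 130 118  86  86  86]
 [132 131 131 129 124 116 116 119 124 126  86  86  86  86]
 [132 132 129 122 128 163 162 164 105 117  87  87  86  87]
 [134 132 122 128 176 214 213 218 110 102  87  87  87  87]
 [133 128 118 161 207 183 184 190 134  86  85  87  87  86]
 [132 126 116 181 198 201 177 131 128  96  86  86  86  86]
 [132 127 123 194 189 189 147 137 127  87  86  87  87  87]
 [134 133 125 129 203 198 138 128 112  84  87  87  87  87]
 [133 133 132 119 124 176 133 100  86  87  87  87  87  87]
 [133 133 133 132 127 122 112  86  88  88  87  86  86  86]]
```

The gripper's shadow now falls on the screw. I'll move over the stand, where the light was clear earlier, and read it again.

>>> step_arm(deltas=[-5,-30,0,0,15,-5,-30,0,0,15,0,0,0,0,15,0,0,0,0,15,0,0,0,0,15,0,0,0,0,15,0,0,0,0,15,0,0,0,0,15,0,0,0,0,15,0,0,0,0,15])

```text
time: 23.2
tool_pos: [477.1, -294.3, 223.4]
tcp_rot: [3.142, 0.0, -1.611]
contact_force: [0.2, 0.3, -1.2]
grip_width: 26.8
finger_force: 30.0
```

```bash
python3 - <<'E'
from h import *
cur=np.mean([capture("top").astype(float) for _ in range(10)],0)[:,:,::-1]; np.save("avg6.npy",cur)
o=get_obs(); print(o["tool_pos"],o["tcp_rot"])
old=np.load("avg2.npy")
for im in(old,cur):
    g=im[171:175+1+5,227:236+3].mean(2); print(g.astype(int))
    # dark minima inside the disc: subpixel profiles along directions; slot axis = direction with least variation
    k=16; G=im[160:190,220:250].mean(2); big=cv2.resize(G,None,fx=k,fy=k,interpolation=cv2.INTER_CUBIC)
    m=(big>158).astype(np.uint8); n,l,st,ce=cv2.connectedComponentsWithStats(m)
    pc=((proj("top",[617.1,50.75,66])[0]-[220,160]+.5)*k)
    i=min(range(1,n),key=lambda j:np.hypot(*(ce[j]-pc))-0.01*st[j,4]**.5); 
    cs=max(cv2.findContours((l==i).astype(np.uint8),0,1)[0],key=cv2.contourArea); (cx,cy),R=cv2.minEnclosingCircle(cs)
    print("disc",cx/k,cy/k,R/k,"pred",pc/k)
    for th in range(-90,90,10):
        t=np.radians(th); d=np.array([np.cos(t),np.sin(t)]); nrm=np.array([-d[1],d[0]])
        prof=[]
        for s in np.arange(-2,2.01,.25):
            xs=[np.array([cx,cy])+k*(s*nrm+a*d) for a in np.arange(-1.5,1.51,.25)]
            prof.append(np.mean([big[int(round(p[1])),int(round(p[0]))] for p in xs]))
        prof=np.array(prof); print(th,round(prof.std(),1),prof.astype(int).tolist())
E
```

```text
[ 477.10512912 -294.27891161  223.41894277] [ 3.14146153e+00  2.98715626e-05 -1.61091917e+00]
[[133 136 136 136 135 135 135 135 135 134 134 133]
 [134 134 134 134 133 133 132 131 131 130 131 132]
 [132 132 132 132 132 129 126 134 126 119 125 130]
 [133 133 133 133 129 123 130 157 165 151 110 122]
 [134 134 134 132 123 132 175 185 198 206 148 110]
 [133 133 133 129 124 180 200 204 172 206 209 102]
 [133 133 132 127 127 207 184 200 206 194 219 111]
 [134 133 133 128 126 202 206 185 204 205 165 103]
 [134 135 134 133 128 146 195 199 190 188 124 118]
 [134 134 134 134 132 120 126 159 175 118 123 133]]
disc 15.058768272399902 17.536846160888672 3.285470962524414 pred [15.17730675 17.72702425]
-90 3.3 [200, 198, 197, 198, 198, 197, 197, 196, 195, 194, 195, 197, 200, 202, 202, 205, 206]
-80 4.6 [200, 198, 198, 198, 198, 197, 195, 193, 192, 193, 196, 199, 201, 203, 206, 208, 206]
-70 5.2 [200, 198, 197, 198, 198, 197, 193, 190, 190, 193, 197, 199, 201, 204, 207, 209, 206]
-60 5.0 [198, 197, 197, 197, 197, 194, 192, 190, 191, 194, 198, 200, 201, 203, 207, 208, 202]
-50 4.4 [195, 197, 197, 196
[... 2872 characters left out ...]
98, 201, 202, 201, 196, 190, 185, 183, 182, 182]
20 10.0 [216, 215, 209, 200, 193, 190, 193, 197, 202, 204, 202, 196, 189, 184, 182, 185, 190]
30 9.0 [215, 214, 207, 200, 192, 190, 191, 197, 202, 204, 202, 195, 190, 185, 185, 189, 195]
40 6.7 [213, 210, 204, 196, 192, 191, 193, 197, 201, 202, 200, 196, 191, 188, 189, 193, 199]
50 4.1 [208, 204, 198, 194, 192, 194, 196, 198, 198, 199, 198, 197, 194, 193, 193, 196, 200]
60 2.1 [201, 199, 194, 192, 193, 196, 198, 198, 197, 196, 196, 197, 197, 197, 197, 197, 199]
70 2.8 [192, 192, 192, 192, 195, 198, 199, 198, 196, 195, 195, 197, 199, 200, 200, 199, 199]
80 4.6 [184, 187, 189, 192, 196, 198, 198, 197, 196, 196, 195, 196, 198, 201, 202, 200, 197]
```

The pixel profiles put the slot slope at about 49° before and 23° now, so the joint is at about 5.25 rad. That is inside the wanted band but low, so I'll add a small second stroke of about 0.3 rad.

>>> step_arm(deltas=[10,50,0,10.6,15,10,50,0,10.6,15,10,50,0,10.6,15,24,45,0,10.6,15,26,45,0,10.6,15,26,45,0,10.6,15,22,40,0,10.6,15,12.1,20.1,0,10.6,15,0,0,0,10.6,15,0,0,0,10.6,15])

```text
time: 24.95
tool_pos: [617.3, 51.4, 223.1]
tcp_rot: [3.142, 0.0, 0.246]
contact_force: [0.2, -0.5, -1.5]
grip_width: 26.7
finger_force: 30.0
```

>>> step_arm(deltas=[0,0,-5,10.6,15,0,0,-10,10.6,15,0,0,-10,10.6,15,0,0,-10,10.6,15,0,0,-3,10.6,15,0,0,-5,10.6,15,0,0,-10,10.6,15,0,0,-10,10.6,15,0,0,-5,10.6,15,0,0,0,10.6,15])

```text
time: 26.2
tool_pos: [616.9, 50.9, 154.8]
tcp_rot: [-3.141, -0.001, 2.095]
contact_force: [0.5, -0.5, -0.0]
grip_width: 26.8
finger_force: 30.0
```

```bash
python3 - <<'E'
from h import *
im=np.mean([capture("scene").astype(float) for _ in range(3)],0)[:,:,::-1]
o=get_obs(); p=o['tool_pos']; print(p,o['contact_force'],o['tcp_rot'])
tip=p-[0,0,75.7]; q=proj("scene",[tip,tip+[0,0,20]]); print(q)
v=int(q[0,1]); u=int(q[0,0])
H=cv2.cvtColor(im.astype(np.uint8),cv2.COLOR_BGR2HSV)
print(H[v-9:v+5,u-7:u+9,1])
E
```

```text
[617.27821359  50.8469253  155.39520498] [ 0.54474665 -0.38422772 -0.95668455] [3.14147323e+00 9.02531693e-06 2.08597629e+00]
[[247.88403499 198.16513043]
 [247.7372658  191.1854879 ]]
[[128 131 130 130 137 118  64  16   6   6  30  96 141 138 138 138]
 [133 130 134 130 135 115  63  21   2   4  31  96 135 130 120 125]
 [135 132 132 133 131 114  65  19   4   4  29  96 115  91  72  81]
 [132 129 130 128 126 118  64  19   2   0  24  70  70  38  26  30]
 [129 125 122 120 120 108  62  15   2   4  15  33  29  20  18  15]
 [118 122 110 113 108  91  47  10   4   2   4  16  14  11  11  17]
 [123 113 109 107  98  74  36   4   2   6   4   8  11  11   7   8]
 [115 117 111 106  91  65  28   4   4   2   4   5  10  16  15  14]
 [114 113 107 103  95  60  20   2   6   4   4   5   7  12  11  13]
 [120 117 111 101  88  46  10   6   6   4   4   6  15   9  15  14]
 [119 111 100  80  50  25   9   5   5   8   3  10  13  16  14  15]
 [111  97  67  34  16   8  11   7  10  10  11  16   9  11  12  14]
 [ 90  66  30  21  21   8  11  10  10   7  18  12  17  11  16  11]
 [ 57  30  13   9  12  10   3   7   7   7   6  15  12  14  14  18]]
```

>>> step_arm(deltas=[0,0,-8,0,15,0,0,-6,0,15,0,0,-2,0,15,0,0,-1,0,15,0,0,-1,0,15,0,0,-1,0,15,0,0,-1,0,15,0,0,-1,0,15,0,0,0,0,15,0,0,0,0,15])

```text
time: 27.6
tool_pos: [617.4, 50.8, 134.5]
tcp_rot: [3.141, 0.0, 2.089]
contact_force: [0.3, -0.2, -0.9]
grip_width: 26.8
finger_force: 30.0
```

>>> step_arm(deltas=[0,0,-1,0,15,0,0,-0.8,0,15,0,0,0,-8,15,0,0,0,-8,15,0,0,0,-7,15,0,0,-0.1,-6,15,0,0,-0.1,-5,15,0,0,-0.1,-4,15,0,0,-0.1,-4,15,0,0,0,0,15])

```text
time: 28.85
tool_pos: [617.5, 50.2, 132.3]
tcp_rot: [3.141, 0.001, 1.357]
contact_force: [1.5, -2.3, -1.0]
grip_width: 26.8
finger_force: 30.0
```

```bash
python3 -c "
from h import *
o=get_obs(); print(o['tool_pos'],o['contact_force'],o['moment'],o['tcp_rot'])"
```

```text
[617.5415224   50.2017234  132.30347405] [ 1.5265794  -2.28643281 -0.99439613] [-0.81827192 -0.52904726  0.05528529] [3.14055371e+00 8.78680797e-04 1.35679212e+00]
```

>>> step_arm(deltas=[0,0,6,0,15,0,0,20,0,15,0,0,32,0,15,0,0,32,0,15,-24,-40,0,4,15,-26,-45,0,5,15,-26,-45,0,0,15,-24,-45,0,0,15,-20,-55,0,0,15,-20,-55,0,0,15])

```text
time: 30.1
tool_pos: [476.3, -234.7, 222.7]
tcp_rot: [3.141, -0.001, 1.515]
contact_force: [1.1, -0.5, -0.2]
grip_width: 27.1
finger_force: 30.0
```

>>> step_arm(deltas=[0,-45,0,0,15,0,-13,0,0,15,0,0,0,0,15,0,0,0,0,15,0,0,0,0,15,0,0,0,0,15,0,0,0,0,15,0,0,0,0,15,0,0,0,0,15,0,0,0,0,15])

```text
time: 31.35
tool_pos: [477.2, -292.2, 222.2]
tcp_rot: [3.142, -0.0, 1.513]
contact_force: [-0.7, -0.1, -1.1]
grip_width: 26.6
finger_force: 30.0
```

```bash
cat > slot.py <<'E'
from h import *
def slot(cur):
    k=16; G=cur[160:190,220:250].mean(2); big=cv2.resize(G,None,fx=k,fy=k,interpolation=cv2.INTER_CUBIC)
    cx,cy=np.array([15.1,17.5])*k; out=[]
    for th in range(-90,90,5):
        t=np.radians(th); d=np.array([np.cos(t),np.sin(t)]); nr=np.array([-d[1],d[0]])
        f=lambda s:np.mean([big[tuple(np.round((np.array([cx,cy])+k*(s*nr+a*d))[::-1]).astype(int))] for a in np.arange(-1.5,1.51,.25)])
        c=np.mean([f(s) for s in(-.2,0,.2)]); e=[np.mean([f(sg*s) for s in(.8,1,1.2)]) for sg in(-1,1)]
        out.append((round(c-np.mean(e),1),th))
    return sorted(out)[::-1][:5]
E
python3 - <<'E'
from slot import *
cur=np.mean([capture("top").astype(float) for _ in range(5)],0)[:,:,::-1]; np.save("avg7.npy",cur)
o=get_obs(); print(o["tool_pos"],o["tcp_rot"],o["contact_force"])
for n in("avg2","avg6","avg7"): print(n,slot(np.load(n+".npy")))
print(cur[171:182,227:240].mean(2).astype(int))
E
```

```text
[ 477.20687797 -292.18489445  222.2302787 ] [ 3.14151920e+00 -6.51333587e-06  1.51321690e+00] [ 0.56765948  0.23951402 -0.78328773]
avg2 [(np.float64(16.5), 45), (np.float64(16.2), 50), (np.float64(16.1), 40), (np.float64(15.0), 55), (np.float64(14.6), 35)]
avg6 [(np.float64(10.9), 25), (np.float64(10.4), 30), (np.float64(10.4), 20), (np.float64(9.8), 35), (np.float64(9.6), 15)]
avg7 [(np.float64(17.7), 45), (np.float64(17.6), 50), (np.float64(17.3), 40), (np.float64(16.6), 55), (np.float64(15.9), 35)]
[[134 135 137 136 136 136 135 135 135 134 133 133 133]
 [134 133 133 134 133 133 132 131 131 130 132 132 132]
 [133 132 132 132 132 130 125 119 116 120 125 130 132]
 [133 133 133 133 129 123 126 119 163 133 105 122 133]
 [134 134 134 132 122 116 173 174 211 189 152 110 131]
 [133 133 133 129 124 178 199 206 174 199 206 102 126]
 [133 133 132 127 133 221 184 203 207 176 191 110 126]
 [134 134 133 128 119 184 206 192 207 193 156 104 128]
 [134 134 134 134 127 137 192 194 195 132 120 118 133]
 [135 134 133 134 133 120 131 176 160 118 123 133 133]
 [134 134 133 133 133 132 127 123 122 122 134 134 131]]
```

The slot is back at the same orientation, half a turn on, so the joint is at about 5.65 rad, right on target. Next I stand the driver back in its block.

>>> step_arm(deltas=[0.3,-0.8,-30,0,15,0,0,-40,0,15,0,0,-20,0,15,0,0,-12,0,15,0,0,-12,0,15,0,0,-12,0,15,0,0,-8,0,15,0,0,-3,0,15,0,0,-1,0,15,0,0,0,0,15])

```text
time: 32.85
tool_pos: [477.7, -293.1, 84.5]
tcp_rot: [3.141, 0.0, 1.513]
contact_force: [-0.1, 0.2, -1.4]
grip_width: 27.3
finger_force: 30.0
```

>>> step_arm(deltas=[0,0,-1,0,15,0,0,-0.6,0,15,0,0,0,0,40,0,0,0,0,91,0,0,0,0,91,0,0,0,0,91,0,0,0,0,91,0,0,20,0,91,0,0,50,0,91,0,0,55,0,91])

```text
time: 34.1
tool_pos: [477.1, -292.6, 208.4]
tcp_rot: [-3.14, -0.001, 1.513]
contact_force: [0.9, -0.4, -0.3]
grip_width: 90.7
finger_force: 0.0
```

```bash
python3 - <<'E'
from h import *
o=get_obs(); print(o["tool_pos"],o["grip_width"],o["contact_force"])
sc=np.mean([capture("scene").astype(float) for _ in range(2)],0)[:,:,::-1]; s0=cv2.imread("pics/scene0.png")
d=np.abs(sc-s0).max(2)[140:205,345:400]; print("changed rows/cols in stand crop",(d>60).sum(), np.argwhere(d>60).min(0) if (d>60).any() else "", np.argwhere(d>60).max(0) if (d>60).any() else "")
for im in(s0,sc):
    m=(im.max(2)<60)[140:205,345:400].astype(np.uint8); n,l,st,ce=cv2.connectedComponentsWithStats(m); i=l[20:32,33:40].max(); print(st[i],ce[i])
E
```

```text
[ 477.11849755 -292.64086522  208.43886145] 90.65797940588115 [ 0.87115471 -0.42700554 -0.3484731 ]
changed rows/cols in stand crop 78 [51  0] [64 54]
[ 17   1  38  61 686] [39.53498542 26.58017493]
[ 17   1  38  41 563] [37.35168739 20.3339254 ]
```

The driver is seated where it was, since the only changed pixels are shadow. Now I go to the thumb pad with the fingers shut.

>>> step_arm(deltas=[13,48,0,5,0,13,48,0,5,0,13,48,0,1,0,13,48,0,0,0,13,48,0,0,0,13,48,0,0,0,12,48,0,0,0,0,0.6,-50,0,0,0,0,-50,0,0,0,0,-50,0,0])

```text
time: 35.45
tool_pos: [567.1, 44.0, 55.8]
tcp_rot: [3.142, 0.0, 1.706]
contact_force: [0.5, -0.5, -0.6]
grip_width: 1.0
finger_force: 0.0
```

>>> step_arm(deltas=[0,0,-15,0,0,0,0,-12,0,0,0,0,-3,0,0,0,0,-1,0,0,0,0,-1,0,0,0,0,-1,0,0,0,0,-0.5,0,0,0,0,-0.5,0,0,0,0,0,0,0,0,0,0,0,0])

```text
time: 36.7
tool_pos: [567.5, 43.7, 23.6]
tcp_rot: [3.142, -0.0, 1.705]
contact_force: [-0.1, 0.5, -0.7]
grip_width: 0.4
finger_force: 0.0
```

>>> step_arm(deltas=[0,0,-0.5,0,0,0,0,-0.5,0,0,0,0,-0.5,0,0,0,0,-0.5,0,0,0,0,-0.5,0,0,0,0,-0.5,0,0,0,0,-0.5,0,0,0,0,0,0,0,0,0,0,0,0,0,0,0,0,0])

```text
time: 37.95
tool_pos: [567.7, 43.6, 23.1]
tcp_rot: [3.14, 0.001, 1.706]
contact_force: [-8.8, -0.5, 24.9]
grip_width: 0.4
finger_force: 12.4
```

>>> step_arm(deltas=[-2,-0.3,0,0,0,-3,-0.4,0,0,0,-4,-0.5,0,0,0,-5,-0.7,0,0,0,-6,-0.8,0,0,0,-6,-0.8,0,0,0,-6,-0.8,0,0,0,-6,-0.8,0,0,0,-5,-0.7,0,0,0,-3,-0.4,0,0,0])

```text
time: 39.2
tool_pos: [525.8, 37.2, 23.2]
tcp_rot: [3.131, 0.002, 1.705]
contact_force: [4.2, 0.0, 16.1]
grip_width: 0.3
finger_force: 7.8
```

```bash
python3 - <<'E'
from h import *
c=capture("scene")[:,:,::-1]; o=get_obs(); print(o["tool_pos"],o["contact_force"])
# lead end of the bar: look at what shows of pad/bar edge in the scene view
v=cv2.cvtColor(np.ascontiguousarray(c),cv2.COLOR_BGR2HSV)[:,:,2].astype(int)
for gx in range(-70,30,6):
    r=[]
    for gy in(-12,0,12):
        P=np.array([568+gx*.991-gy*.136,44.1+gx*.136+gy*.991,23]); q=proj("scene",[P])[0]; r.append(int(v[int(round(q[1])),int(round(q[0]))]))
    print(gx,r)
E
```

```text
[525.30742208  37.16456837  23.16009225] [ 2.21573714  0.61161834 17.40305456]
-70 [143, 228, 171]
-64 [139, 160, 136]
-58 [139, 113, 115]
-52 [132, 93, 50]
-46 [165, 166, 45]
-40 [169, 127, 42]
-34 [120, 158, 37]
-28 [132, 149, 85]
-22 [170, 122, 129]
-16 [164, 95, 131]
-10 [131, 129, 131]
-4 [124, 128, 129]
2 [129, 129, 131]
8 [127, 128, 133]
14 [127, 130, 133]
20 [138, 129, 129]
26 [159, 133, 129]
```

The pad has moved with the fingers, with its centre at about -42 (bar origin about 2). I'll draw it on another 46 mm.

>>> step_arm(deltas=[-3,-0.4,0,0,0,-5,-0.7,0,0,0,-6,-0.8,0,0,0,-6,-0.8,0,0,0,-6,-0.8,0,0,0,-6,-0.8,0,0,0,-6,-0.8,0,0,0,-5,-0.7,0,0,0,-3,-0.4,0,0,0,0,0,0,0,0])

```text
time: 40.5
tool_pos: [479.5, 30.8, 23.1]
tcp_rot: [3.132, 0.002, 1.705]
contact_force: [2.5, -0.6, 21.8]
grip_width: 0.3
finger_force: 10.6
```

>>> step_arm(deltas=[0,0,2,0,0,0,0,6,0,0,0,0,20,0,0,0,0,40,0,0,0,0,60,0,0,0,-30,60,0,0,-10,-60,0,0,0,-10,-60,0,0,0,-10,-60,0,0,0,0,-50,0,0,0])

```text
time: 41.75
tool_pos: [444.4, -228.6, 204.1]
tcp_rot: [-3.141, -0.0, 1.704]
contact_force: [1.1, 0.7, -1.0]
grip_width: 0.6
finger_force: 0.0
```

```bash
python3 - <<'E'
from slot import *
im=np.mean([capture("top").astype(float) for _ in range(6)],0)[:,:,::-1]; sc=np.ascontiguousarray(capture("scene")[:,:,::-1])
o=get_obs(); print(o["time"],o["tool_pos"],o["contact_force"])
t0=cv2.imread("pics/top0.png").astype(float)
t=im.astype(np.uint8)
B=np.array([617.2,50.8]); ax=np.array([.991,.136])
for n,a,th in(("top",t,70),("scene",sc,55)):
    m=(a.max(2)<th).astype(np.uint8); k,l,st,ce=cv2.connectedComponentsWithStats(m)
    for i in range(1,k):
        w=onz(n,ce[i],23)[:2]; g=(w-B)@ax+50; h=(w-B)@[-ax[1],ax[0]]
        if 50<st[i,4]<200 and -120<g<40 and abs(h)<30: print(n,"pad gx,gy",g.round(1),h.round(1),"bar origin",(g+44).round(1),st[i])
print("slot",slot(im))
E
```

```text
42.1 [ 445.47601262 -225.29052312  203.93077442] [ 0.20642232  0.36271637 -0.4160783 ]
top pad gx,gy -88.5 2.3 bar origin -44.5 [235 228  12  11 106]
scene pad gx,gy -89.2 2.2 bar origin -45.2 [290 235  13  10  76]
slot [(np.float64(17.9), 45), (np.float64(17.8), 50), (np.float64(17.5), 40), (np.float64(16.8), 55), (np.float64(16.0), 35)]
```

```bash
python3 -c "
from plant import *
print(close_job())"
```

```text
the job is handed in; nothing more can be done
None
```

I handed the job in at about 42 s of the 72 s: the bar was pushed home, the screw set to about 5.65 rad by image (first stroke about 5.25, then a second one), the driver stood back in its block, and the bar drawn to about x −45 mm, clear of the bridge and still in the channel; I did not check the bystanders in a final picture.

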